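Make up a wax-carving kit

TASK

Make up the carving kit in the birch caddy. Draw each file out of the blue rack, where it sits with its bare blade pointing out, turn it round end for end on the bench and slide it blade-first into a guard sleeve of the caddy, one file to a sleeve, until the whole blade is under the orange guard and the handle sticks out. Lift every green wax blank off its hook and put it in the caddy's open well, and leave everything else on the bench where it is.

Things in the scene. Friction and masses are not known exactly. Their poses are not given: they have to be found in the camera images.
- file0: hand file 0, pale wood handle; may be absent. Origin: centre of the handle, half-way up. x points from handle to tip, z up. Handle: flat-bottomed bar 95 long, 24 wide, 22 high; steel blade runs on from its front end, 100 long, 14 wide, 9 thick, undersides flush (lies flat). Shoulder 47.5 mm ahead of the origin, tip 147.5; blade mid-thickness 6.5 mm below it. 100 g, balances 15 mm behind the shoulder
- file0_tip (a point): tip end of the blade of file 0, at mid-thickness (4.5 mm above its underside), axes as for the file
- file1: hand file 1, red handle; may be absent. Origin: centre of the handle, half-way up. x points from handle to tip, z up. Handle: flat-bottomed bar 95 long, 24 wide, 22 high; steel blade runs on from its front end, 100 long, 14 wide, 9 thick, undersides flush (lies flat). Shoulder 47.5 mm ahead of the origin, tip 147.5; blade mid-thickness 6.5 mm below it. 100 g, balances 15 mm behind the shoulder
- file1_tip (a point): tip end of the blade of file 1, at mid-thickness (4.5 mm above its underside), axes as for the file
- file2: hand file 2, orange handle; may be absent. Origin: centre of the handle, half-way up. x points from handle to tip, z up. Handle: flat-bottomed bar 95 long, 24 wide, 22 high; steel blade runs on from its front end, 100 long, 14 wide, 9 thick, undersides flush (lies flat). Shoulder 47.5 mm ahead of the origin, tip 147.5; blade mid-thickness 6.5 mm below it. 100 g, balances 15 mm behind the shoulder
- file2_tip (a point): tip end of the blade of file 2, at mid-thickness (4.5 mm above its underside), axes as for the file
- blank0: green wax ring blank 0: a square block 42 x 42 mm (y, z), 14 thick (x), with a round hole 23 in diameter through it along x; origin at its centre. At the start it hangs by the hole on a hook, upright, square to the stand. 40 g. May be absent
- blank1: green wax ring blank 1: a square block 42 x 42 mm (y, z), 14 thick (x), with a round hole 23 in diameter through it along x; origin at its centre. At the start it hangs by the hole on a hook, upright, square to the stand. 40 g. May be absent
- blank2: green wax ring blank 2: a square block 42 x 42 mm (y, z), 14 thick (x), with a round hole 23 in diameter through it along x; origin at its centre. At the start it hangs by the hole on a hook, upright, square to the stand. 40 g. May be absent
- stand: fixed steel stand with three brass hooks at y = -80, 0, +80 mm, their free ends pointing to -x; origin under its base plate, which is 110 (x) x 150 (y) x 12, centred at x = 10. At x = 0 one post 16 thick carries a level cross-bar 14 (x) x 200 (y) x 16 high, top 163 mm above the bench
- hook1 (a point): the stand's middle hook: top of its bar at the lowest spot, where a blank hangs, 154 mm above the bench, 42 mm in front (-x) of the cross-bar; axes as the stand. Bar 6 thick, along x; the free end turns up, its end 28 mm further to -x and 11 mm higher: a blank comes off when raised 14 mm (17 at most) and drawn 45 mm or more to -x. The other hooks are 80 mm to either side (y)
- rack: fixed blue rack of three roofed sleeves at y = -76, 0, +76 mm; origin on the bench below the middle sleeve's mouth, x axis pointing into the sleeves. Sleeve inside: floor 8 mm above the bench, 34 wide, 34 high, 100 deep; aluminium roof, top 46 mm above the bench. At the start files lie flat in sleeves, handle inside, blade sticking straight out of the mouth
- caddy_sleeve0 (a point): birch kit caddy with orange guard roof, guard sleeve 0: middle of the sleeve's floor at its mouth, 8 mm above the bench; x axis points into the sleeve (the mouth looks to -x). Inside: 34 wide, 34 high, 122 deep to the back wall; roof 4 thick, top 46 mm above the bench. Sleeves 76 mm apart along y. A tongue 22 wide, 8 high runs 60 mm out of the mouth to bear the handle. Fixed
- caddy_sleeve1 (a point): birch kit caddy with orange guard roof, guard sleeve 1: middle of the sleeve's floor at its mouth, 8 mm above the bench; x axis points into the sleeve (the mouth looks to -x). Inside: 34 wide, 34 high, 122 deep to the back wall; roof 4 thick, top 46 mm above the bench. Sleeves 76 mm apart along y. A tongue 22 wide, 8 high runs 60 mm out of the mouth to bear the handle. Fixed
- caddy_well (a point): open well of the kit caddy, beside the sleeves: centre of its floor, 8 mm above the bench. Inside 136 (x) by 114 (y) mm, walls 6 thick, rim 32 mm above this floor. Fixed
- mat_center (a point): centre of the flat grey mat (170 x 300 mm, thin as paper, long way across the robot) in front of the robot, level with the bench top; nothing stands on it, room to lay a file down
- marker: white marker pen 130 mm long, 12 mm thick; a bystander
- hammer: small hammer, head about 25 high, lying flat; a bystander, origin at its underside
- brush: bench brush with a wooden handle, lying flat; a bystander, origin at its underside
- pot: white cup 64 across, 70 tall; a bystander, origin at its underside
- jar: amber jar 56 across, 60 tall; a bystander, origin at its underside
Things that resemble listed ones, but are neither listed nor needed, are in the scene too. Leave any white look-alike of the blank2 alone.

How it is judged:
At the end, for the whole second after the job is handed in: Every file present lies in a guard sleeve of the caddy, one to a sleeve, tip at least 88 mm beyond the mouth and the handle's centre at least 15 mm outside it; every blank present is inside the caddy's well (centre within the walls and less than 50 mm above its floor); all at rest (((x of file0_tip in the frame of caddy_sleeve0 above 0.088 m and y of file0_tip in the frame of caddy_sleeve0 between -0.02 and 0.02 m and z of file0_tip in the frame of caddy_sleeve0 between -0.005 and 0.034 m and x of file0 in the frame of caddy_sleeve0 below -0.015 m and z of file0 in the frame of caddy_sleeve0 below 0.034 m) or (x of file0_tip in the frame of caddy_sleeve1 above 0.088 m and y of file0_tip in the frame of caddy_sleeve1 between -0.02 and 0.02 m and z of file0_tip in the frame of caddy_sleeve1 between -0.005 and 0.034 m and x of file0 in the frame of caddy_sleeve1 below -0.015 m and z of file0 in the frame of caddy_sleeve1 below 0.034 m)) and linear speed of each of file0, blank0, file1, blank1, file2, blank2 below 0.03 m/s and x of blank0 in the frame of caddy_well between -0.068 and 0.068 m and y of blank0 in the frame of caddy_well between -0.057 and 0.057 m and z of blank0 in the frame of caddy_well between 0 and 0.05 m and ((x of file1_tip in the frame of caddy_sleeve0 above 0.088 m and y of file1_tip in the frame of caddy_sleeve0 between -0.02 and 0.02 m and z of file1_tip in the frame of caddy_sleeve0 between -0.005 and 0.034 m and x of file1 in the frame of caddy_sleeve0 below -0.015 m and z of file1 in the frame of caddy_sleeve0 below 0.034 m) or (x of file1_tip in the frame of caddy_sleeve1 above 0.088 m and y of file1_tip in the frame of caddy_sleeve1 between -0.02 and 0.02 m and z of file1_tip in the frame of caddy_sleeve1 between -0.005 and 0.034 m and x of file1 in the frame of caddy_sleeve1 below -0.015 m and z of file1 in the frame of caddy_sleeve1 below 0.034 m)) and x of blank1 in the frame of caddy_well between -0.068 and 0.068 m and y of blank1 in the frame of caddy_well between -0.057 and 0.057 m and z of blank1 in the frame of caddy_well between 0 and 0.05 m and ((x of file2_tip in the frame of caddy_sleeve0 above 0.088 m and y of file2_tip in the frame of caddy_sleeve0 between -0.02 and 0.02 m and z of file2_tip in the frame of caddy_sleeve0 between -0.005 and 0.034 m and x of file2 in the frame of caddy_sleeve0 below -0.015 m and z of file2 in the frame of caddy_sleeve0 below 0.034 m) or (x of file2_tip in the frame of caddy_sleeve1 above 0.088 m and y of file2_tip in the frame of caddy_sleeve1 between -0.02 and 0.02 m and z of file2_tip in the frame of caddy_sleeve1 between -0.005 and 0.034 m and x of file2 in the frame of caddy_sleeve1 below -0.015 m and z of file2 in the frame of caddy_sleeve1 below 0.034 m)) and x of blank2 in the frame of caddy_well between -0.068 and 0.068 m and y of blank2 in the frame of caddy_well between -0.057 and 0.057 m and z of blank2 in the frame of caddy_well between 0 and 0.05 m); the robot touches nothing.
It fails at once if a bystander is moved more than 4 cm (distance of any of marker, hammer, brush, pot, jar from where it was at the start of the episode above 0.04 m).
Of file0, file1, file2 only 2 to 2 are there at a start; the rules pass over those that are not, and their reading is None.
Of blank0, blank1, blank2 only 2 to 3 are there at a start; the rules pass over those that are not, and their reading is None.
At some moment in a run one of file0, file1, file2 may be knocked a few centimetres aside while the robot is not near it.
Once in a run the grip may slacken for a moment while it holds something.
It also fails if it takes over 210 s, if anything falls off the work surface, if the arm or the gripper's body presses on something with over 40 N, if the wrist force passes 120 N, or if a joint passes its speed limit or range.

ROBOT

A 7-joint arm with a two-finger parallel gripper is mounted at the origin on the work surface. World frame = base frame: x ahead of the robot, y to its left, z up, the work surface at z = 0. Lengths are in m, angles in rad, forces in N, time in s.
With the tool pointing down it reaches from about 0.425 to 0.925 m from the base axis. Payload 6.8 kg.
Tool frame: the origin (TCP) lies midway between the tips of the shut fingers; the grasp point (between the pads) lies 19 mm behind it; z points along the fingers, y is the line along which they close (so a half turn about z gives the same grasp; the last joint's range is limited). The gripper opens to 85 mm and grips with 20 to 120 N. Pads are 22 mm wide; open, the fingers measure 114 mm over their backs; the gripper's body (76 mm by 85 mm) begins 54 mm behind the grasp point. The pads swing forward as they close: fully open they stand 13 mm farther back than shut.
Start: joints at [1.102, 0.477, 0.022, 1.555, -0.011, 1.109, -0.083], TCP at [0.238, -0.632, 0.231] pointing down, gripper open.
Joint ranges: [-2.96, 2.96], [-0.34, 2.1], [-1.41, 1.46], [0.24, 2.44], [-1.37, 4.51], [0.17, 1.92], [-2.96, 2.96]. Speed limits (rad/s): [2.39, 2.39, 3.14, 3.14, 3.14, 3.14, 3.14].

INTERFACE

Orientations are given as a rotation vector (axis times angle).
In Python, from bench import get_obs, grab_frame, camera_params, r gives the robot as it stands.
- The arm moves only by the shell command python3 -m jog 'ROWS' [FORCE]. ROWS is JSON, a list of rows, each an object of numbers: "rx", "ry", "rz": the turn, a rotation vector about the world's x, y, z scaled (see below); "x", "y", "z": the shift along the world's x, y, z scaled (see below); "jaw": the opening, from -1 (shut) to 1 (fully open). In form: [{"rx": .., "ry": .., "rz": .., "x": .., "y": .., "z": .., "jaw": ..}, ...]. A call has 1 to 8 rows; each row shifts and turns the commanded pose from where the row before left it; what a row does not reach is not made up. The controller multiplies each number of a shift by 60 mm and each number of a turn by 10 degrees. A row lasts 1/8 s, in which the tool goes at most 62.5 mm and 10.7 degrees, less where a joint would pass 70% of its speed; a pose out of reach is approached as far as the arm can. A call with a number of a shift or a turn outside -1 to 1 is refused whole. A call with a gripper value outside its range is refused whole. The fingers move at their own pace and stop on an object; FORCE is the grip in N (left out, the last holds). Time passes only in rows, so rows that do not move let the fingers close. It gives the time, the measured TCP pose, the force, the opening and the grip force at its end, in the units of the state.
- get_obs(): the state, without advancing time (a new reading comes with each control period).
- grab_frame(name): name is "scene" or "top"; returns the picture (420x560x3 uint8, red, green, blue); there is no depth.
- camera_params(name): a dict with "fx", "fy", "cx", "cy" (pixels), "k1" (the pictures are not rectified: a ray, as slopes to the right and down, at radius r is drawn at 1 + k1 r^2 times it, then the intrinsics apply), "R" (3x3) and "t" (3): a world point X has camera coordinates R X + t. Camera axes: x right, y down, z forward; pixel columns grow to the right and rows downward; lengths in m; the calibration is good to about 2 mm. A picture is of the moment at which its call begins. camera_params takes no time and is no camera call.
- r.hand_in(): hands the job in; it is judged then, once.
The state is a dict: "clock": time; "joints": joint angles; "qvel": joint speeds; "tau": joint torques, N m; "tcp_pos": TCP position; "orientation": TCP orientation; "contact_force": force on the tool from outside, world axes, zero at the start; "moment": the same for the moment, N m; "grip_width": finger opening in m; "gripper_force": force on a finger pad.
Only numpy, scipy, OpenCV 4.12 (cv2) and the standard library are available. Lean on these libraries where they do the work, as an engineer would, in place of code of your own. Each camera call takes 0.05 s, during which the arm holds its last target. There are 200 camera calls.

## Working session

There is one attempt and no reset: what is moved stays moved. The work goes in short steps, Python scripts to look and compute and a shell command to move; the robot and the scene stay as the last step left them, time stands still between calls to the robot, and variables do not carry over. Pictures are saved under pics/ and viewed, at most 14 in all, crops included, and the job is handed in when it is done.

```bash
ls; mkdir -p pics
python3 - <<'E'
from bench import *
import cv2
for n in("scene","top"):
    im=grab_frame(n); cv2.imwrite(f"pics/{n}0.png",cv2.cvtColor(im,cv2.COLOR_RGB2BGR)); print(camera_params(n))
print(get_obs())
E
```

```text
pics
{'fx': 410.78731765431326, 'fy': 410.78731765431326, 'cx': 283.02470493868924, 'cy': 206.6852545652826, 'k1': -0.012214456459409124, 'R': array([[ 0.79151904,  0.61077314,  0.02130233],
       [ 0.40401588, -0.49678673, -0.76809772],
       [-0.45855074,  0.61657045, -0.6399782 ]]), 't': array([-0.46362402, -0.15083939,  1.66255391])}
{'fx': 452.9651014257167, 'fy': 452.9651014257167, 'cx': 273.932239186956, 'cy': 204.87944603253638, 'k1': -0.02605036829597887, 'R': array([[ 0.0250205 , -0.99968347, -0.00263289],
       [-0.99192161, -0.02449843, -0.12446424],
       [ 0.12436034,  0.00572578, -0.9922206 ]]), 't': array([-0.03348439,  0.5789527 ,  1.77098576])}
{'clock': 0.1, 'joints': array([ 1.10190757,  0.47775188,  0.02235122,  1.55634021, -0.01150982,
        1.10932698, -0.08313557]), 'qvel': array([-0.00050345, -0.00151346,  0.00185934, -0.00355688,  0.00049904,
        0.00021601, -0.00042198]), 'tau': array([ 3.69136833e-03, -5.97762501e+01,  1.61287844e+00, -2.81958640e+01,
        1.27497417e-02,  4.99593691e-03, -2.53419796e-05]), 'tcp_pos': array([ 0.23807985, -0.63104294,  0.23040525]), 'orientation': array([-3.08900349e+00, -5.63319435e-01,  6.62484482e-04]), 'contact_force': array([ 0.0191707 ,  0.47423057, -0.43031139]), 'moment': array([-0.01573899, -0.06010392, -0.02592603]), 'gripper_force': 0.0, 'grip_width': 0.08564804419039704}
```

View pics/scene0.png

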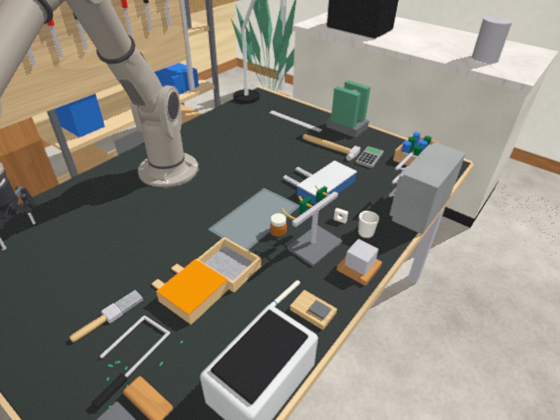

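View pics/top0.png

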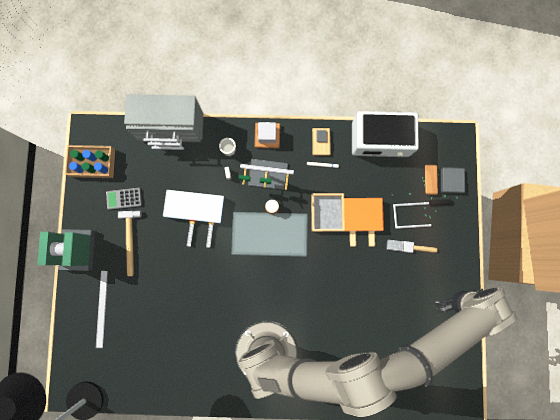

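The top view shows the rack at (193,207) with two blades at (191,234) and (209,234), the stand at (265,172), the jar at (273,206) and the caddy at (347,212). I'll zoom in.

Run:
```python
import cv2
a=cv2.imread("pics/top0.png");cv2.imwrite("pics/t1.png",cv2.resize(a[130:270,150:400],None,fx=3.2,fy=3.2,interpolation=cv2.INTER_CUBIC))
b=cv2.imread("pics/scene0.png");cv2.imwrite("pics/s1.png",cv2.resize(b[150:330,150:390],None,fx=3.2,fy=3.2,interpolation=cv2.INTER_CUBIC))
```

```text
(no output)
```

View pics/t1.png

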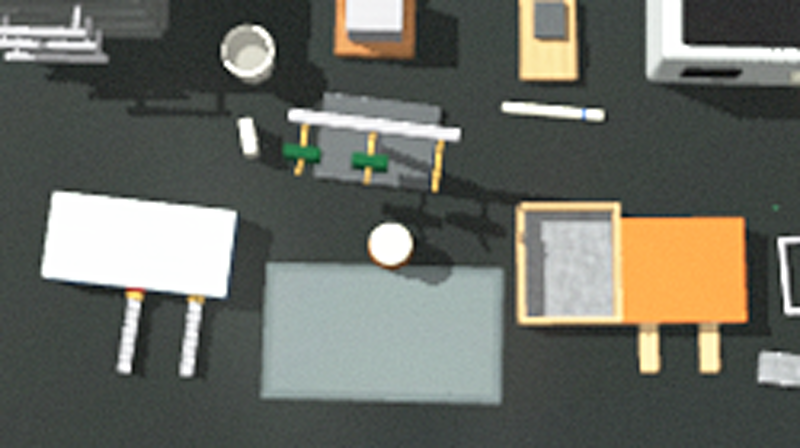

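View pics/s1.png

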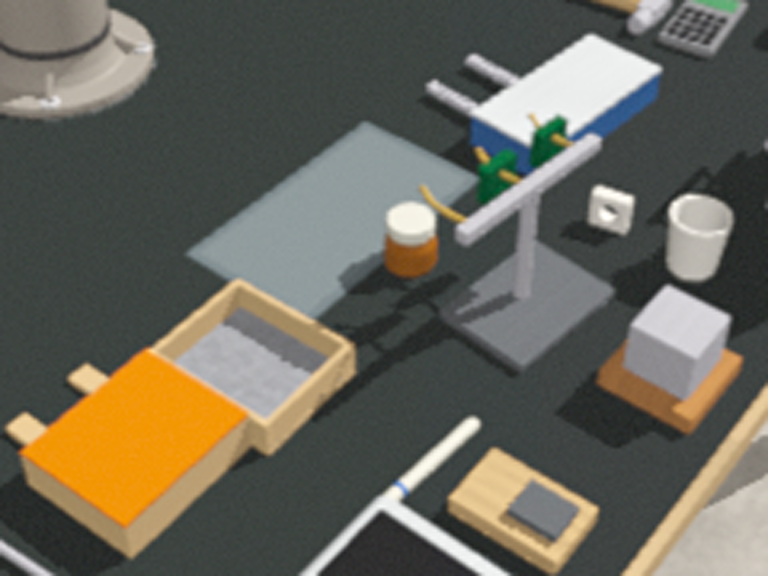

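```bash
cat > h.py <<'E'
import numpy as np,cv2
from bench import *
def bp(n,uv,z):
    c=camera_params(n);K=np.array([[c['fx'],0,c['cx']],[0,c['fy'],c['cy']],[0,0,1]])
    p=cv2.undistortPoints(np.array([[uv]],float),K,np.array([c['k1'],0,0,0.]))[0,0]
    R=np.array(c['R']);d=R.T@[p[0],p[1],1];o=-R.T@np.array(c['t'])
    return (o+d*(z-o[2])/d[2])
def proj(n,X):
    c=camera_params(n);q=np.array(c['R'])@X+c['t'];s=q[:2]/q[2];s=s*(1+c['k1']*(s@s))
    return np.array([c['fx']*s[0]+c['cx'],c['fy']*s[1]+c['cy']])
def save(n,name,box=None,f=3.2):
    im=cv2.cvtColor(grab_frame(n),cv2.COLOR_RGB2BGR)
    if box: u0,u1,v0,v1=box;im=im[v0:v1,u0:u1];im=cv2.resize(im,None,fx=f,fy=f,interpolation=cv2.INTER_CUBIC)
    cv2.imwrite(f"pics/{name}.png",im)
E
python3 - <<'E'
from h import *
T={'rack':(.046,[(52,192),(237,210),(228,298),(42,280)]),'fileA tip,sh':(.017,[(124,373),(135,300)]),'fileB':(.017,[(187,376),(196,300)]),
'caddy roof':(.046,[(622,217),(746,217),(747,325),(622,323)]),'tongue ends':(.008,[(649,372),(709,372)]),'well rim':(.040,[(516,203),(621,203),(621,325),(516,325)]),
'bar':(.163,[(290,114),(460,134)]),'blanks':(.1635,[(301,152),(370,160)]),'hook tips':(.165,[(298,172),(368,181),(436,189)]),'jar':(.06,[(391,244)]),'mat':(0,[(265,263),(503,266),(501,402),(262,398)])}
for k,(z,ps) in T.items(): print(k,[tuple(bp('top',(150+u/3.2-.35,130+v/3.2-.35),z)[:2].round(3)) for u,v in ps])
S={'blanks topcentre':(.1635,[(553,124),(500,158)]),'bar':(.163,[(462,232),(597,142)])}
for k,(z,ps) in S.items(): print(k,[tuple(bp('scene',(150+u/3.2-.35,150+v/3.2-.35),z)[:2].round(3)) for u,v in ps])
E
```

```text
rack [(np.float64(0.629), np.float64(0.414)), (np.float64(0.612), np.float64(0.182)), (np.float64(0.502), np.float64(0.189)), (np.float64(0.518), np.float64(0.42))]
fileA tip,sh [(np.float64(0.407), np.float64(0.318)), (np.float64(0.499), np.float64(0.309))]
fileB [(np.float64(0.406), np.float64(0.239)), (np.float64(0.501), np.float64(0.232))]
caddy roof [(np.float64(0.615), np.float64(-0.297)), (np.float64(0.619), np.float64(-0.451)), (np.float64(0.484), np.float64(-0.452)), (np.float64(0.483), np.float64(-0.298))]
tongue ends [(np.float64(0.425), np.float64(-0.338)), (np.float64(0.427), np.float64(-0.413))]
well rim [(np.float64(0.63), np.float64(-0.166)), (np.float64(0.633), np.float64(-0.297)), (np.float64(0.481), np.float64(-0.298)), (np.float64(0.478), np.float64(-0.168))]
bar [(np.float64(0.71), np.float64(0.11)), (np.float64(0.691), np.float64(-0.089))]
blanks [(np.float64(0.665), np.float64(0.096)), (np.float64(0.658), np.float64(0.015))]
hook tips [(np.float64(0.641), np.float64(0.098)), (np.float64(0.633), np.float64(0.016)), (np.float64(0.625), np.float64(-0.063))]
jar [(np.float64(0.572), np.float64(-0.011))]
mat [(np.float64(0.551), np.float64(0.149)), (np.float64(0.555), np.float64(-0.153)), (np.float64(0.383), np.float64(-0.154)), (np.float64(0.381), np.float64(0.147))]
blanks topcentre [(np.float64(0.663), np.float64(0.101)), (np.float64(0.653), np.float64(0.023))]
bar [(np.float64(0.688), np.float64(-0.086)), (np.float64(0.713), np.float64(0.104))]
```

The orange file is in the rack's -y sleeve and the red file is in the middle sleeve. The blanks hang on the +y and middle hooks, the -y hook is empty, and the measured sizes match the given ones. I'm moving to the rack, turning the tool on the way.

```bash
python3 -m jog '[{"x":0.5,"y":0.69,"rz":1},{"x":0.5,"y":0.69,"rz":1},{"x":0.5,"y":0.69,"rz":1},{"x":0.5,"y":0.69,"rz":1},{"x":0.5,"y":0.69,"rz":1},{"x":0.5,"y":0.69,"rz":1},{"x":0.5,"y":0.69,"rz":1},{"x":0.5,"y":0.69,"rz":1}]' 80
python3 -m jog '[{"y":0.8,"rz":1},{"y":0.8,"rz":1},{"y":0.8,"rz":1},{"y":0.8,"rz":1},{"y":0.8,"rz":1},{"y":0.8,"rz":1},{"y":0.8,"rz":1},{"y":0.8,"rz":0.4}]'
python3 -m jog '[{"y":0.6},{"y":0.6},{"y":0.5},{}]'
```

```text
validation failed for argument at $[0]...
validation failed for argument at $[0]...
validation failed for argument at $[0]...
```

Rows probably need every key.

```bash
python3 -m jog '[{"rx":0,"ry":0,"rz":1,"x":0.5,"y":0.69,"z":0,"jaw":1},{"rx":0,"ry":0,"rz":1,"x":0.5,"y":0.69,"z":0,"jaw":1},{"rx":0,"ry":0,"rz":1,"x":0.5,"y":0.69,"z":0,"jaw":1},{"rx":0,"ry":0,"rz":1,"x":0.5,"y":0.69,"z":0,"jaw":1},{"rx":0,"ry":0,"rz":1,"x":0.5,"y":0.69,"z":0,"jaw":1},{"rx":0,"ry":0,"rz":1,"x":0.5,"y":0.69,"z":0,"jaw":1},{"rx":0,"ry":0,"rz":1,"x":0.5,"y":0.69,"z":0,"jaw":1},{"rx":0,"ry":0,"rz":1,"x":0.5,"y":0.69,"z":0,"jaw":1}]' 80
```

```text
clock: 1.1
tcp_pos: [0.4788, -0.2989, 0.2311]
orientation: [-1.998, -2.424, 0.0]
contact_force: [-0.1, -0.2, -0.3]
grip_width: 0.0854
gripper_force: 0.0
```

```bash
python3 -m jog '[{"rx":0,"ry":0,"rz":1,"x":0,"y":0.8,"z":0,"jaw":1},{"rx":0,"ry":0,"rz":1,"x":0,"y":0.8,"z":0,"jaw":1},{"rx":0,"ry":0,"rz":1,"x":0,"y":0.8,"z":0,"jaw":1},{"rx":0,"ry":0,"rz":1,"x":0,"y":0.8,"z":0,"jaw":1},{"rx":0,"ry":0,"rz":1,"x":0,"y":0.8,"z":0,"jaw":1},{"rx":0,"ry":0,"rz":1,"x":0,"y":0.8,"z":0,"jaw":1},{"rx":0,"ry":0,"rz":1,"x":0,"y":0.8,"z":0,"jaw":1},{"rx":0,"ry":0,"rz":0.4,"x":0,"y":0.8,"z":0,"jaw":1}]'
python3 -m jog '[{"rx":0,"ry":0,"rz":0,"x":0,"y":0.8,"z":0,"jaw":0.2},{"rx":0,"ry":0,"rz":0,"x":0,"y":0.8,"z":-0.3,"jaw":0.2},{"rx":0,"ry":0,"rz":0,"x":-0.15,"y":0.88,"z":-0.5,"jaw":0.2},{"rx":0,"ry":0,"rz":0,"x":0,"y":0,"z":-0.8,"jaw":0.2},{"rx":0,"ry":0,"rz":0,"x":0,"y":0,"z":-0.8,"jaw":0.2},{"rx":0,"ry":0,"rz":0,"x":0,"y":0,"z":0,"jaw":0.2}]'
python3 -c "
from h import *
save('top','t2',(150,400,130,270));o=get_obs();print(o['joints'],o['grip_width'],bp('top',(150+187/3.2-.35,130+376/3.2-.35),.017))"
```

```text
clock: 2.1
tcp_pos: [0.4779, 0.0848, 0.2312]
orientation: [-0.141, -3.138, 0.0]
contact_force: [0.3, 0.5, -0.2]
grip_width: 0.0855
gripper_force: 0.0
clock: 2.85
tcp_pos: [0.4667, 0.2309, 0.0843]
orientation: [-0.144, -3.131, 0.006]
contact_force: [0.9, 0.4, 0.5]
grip_width: 0.0514
gripper_force: 0.0
[ 0.01312289  0.53362134 -0.74728493  1.99801275  0.49962806  0.8030409
  0.45449374] 0.051374534018451726 [0.40558809 0.23941578 0.017     ]
```

View pics/t2.png

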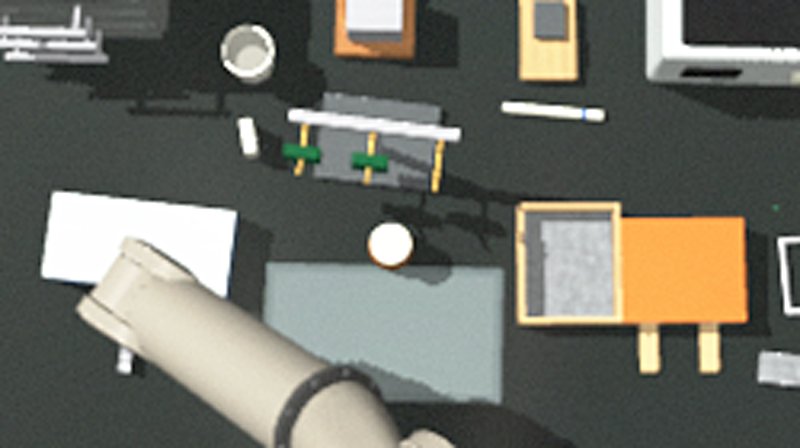

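The arm hides the orange file. The rest of the scene hasn't changed, and the red tip is still at (124,372). I'm going down to grip the blade.

```bash
python3 -m jog '[{"rx":0,"ry":0,"rz":0,"x":0.05,"y":0.05,"z":-0.5,"jaw":0.2},{"rx":0,"ry":0,"rz":0,"x":0,"y":0,"z":-0.5,"jaw":0.2},{"rx":0,"ry":0,"rz":0,"x":0,"y":0,"z":-0.2,"jaw":0.2},{"rx":0,"ry":0,"rz":0,"x":0,"y":0,"z":-0.1,"jaw":0.2},{"rx":0,"ry":0,"rz":0,"x":0,"y":0,"z":0,"jaw":-1},{"rx":0,"ry":0,"rz":0,"x":0,"y":0,"z":0,"jaw":-1},{"rx":0,"ry":0,"rz":0,"x":0,"y":0,"z":0,"jaw":-1},{"rx":0,"ry":0,"rz":0,"x":0,"y":0,"z":0,"jaw":-1}]' 80
```

```text
clock: 3.9
tcp_pos: [0.4728, 0.2358, 0.01]
orientation: [0.146, 3.137, 0.001]
contact_force: [-0.0, -0.9, 4.4]
grip_width: 0.0105
gripper_force: 78.9
```

```bash
python3 -m jog '[{"rx":0,"ry":0,"rz":0,"x":-0.2,"y":0.02,"z":0.06,"jaw":-1},{"rx":0,"ry":0,"rz":0,"x":-0.3,"y":0.02,"z":0,"jaw":-1},{"rx":0,"ry":0,"rz":0,"x":-0.3,"y":0.02,"z":0,"jaw":-1},{"rx":0,"ry":0,"rz":0,"x":-0.3,"y":0.02,"z":0,"jaw":-1},{"rx":0,"ry":0,"rz":0,"x":-0.3,"y":0.02,"z":0,"jaw":-1},{"rx":0,"ry":0,"rz":0,"x":-0.3,"y":0.02,"z":0,"jaw":-1},{"rx":0,"ry":0,"rz":0,"x":-0.2,"y":0.02,"z":0,"jaw":-1},{"rx":0,"ry":0,"rz":0,"x":0,"y":0,"z":0,"jaw":-1}]'
python3 -c "
from h import *
save('scene','s2',(150,390,100,280))"
```

```text
clock: 4.9
tcp_pos: [0.3575, 0.244, 0.013]
orientation: [-0.144, -3.138, 0.0]
contact_force: [0.1, 0.3, -0.9]
grip_width: 0.011
gripper_force: 78.2
```

View pics/s2.png

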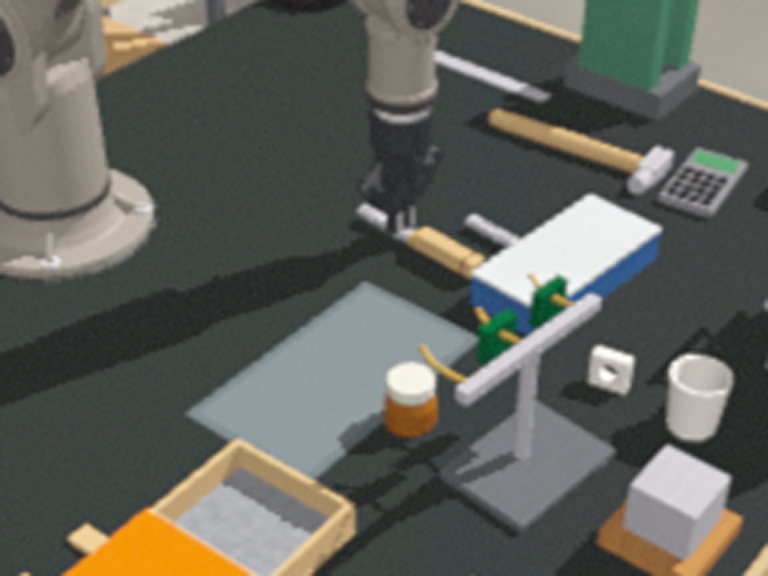

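The pale file (file0) is held by its blade and is almost clear of the rack; its handle end is at (478,275). I'll lift it and turn it round over the mat.

```bash
python3 -m jog '[{"rx":0,"ry":0,"rz":0,"x":-0.2,"y":0.02,"z":0.2,"jaw":-1},{"rx":0,"ry":0,"rz":0,"x":0,"y":0,"z":0.5,"jaw":-1},{"rx":0,"ry":0,"rz":0,"x":0,"y":0,"z":0.6,"jaw":-1},{"rx":0,"ry":0,"rz":-0.6,"x":0,"y":0,"z":0.3,"jaw":-1},{"rx":0,"ry":0,"rz":-0.9,"x":0.2,"y":-0.2,"z":0,"jaw":-1},{"rx":0,"ry":0,"rz":-0.9,"x":0.2,"y":-0.2,"z":0,"jaw":-1},{"rx":0,"ry":0,"rz":-0.9,"x":0.2,"y":-0.2,"z":0,"jaw":-1},{"rx":0,"ry":0,"rz":-0.9,"x":0.2,"y":-0.2,"z":0,"jaw":-1}]'
python3 -m jog '[{"rx":0,"ry":0,"rz":-1,"x":0.25,"y":-0.2,"z":0,"jaw":-1},{"rx":0,"ry":0,"rz":-1,"x":0.25,"y":-0.2,"z":0,"jaw":-1},{"rx":0,"ry":0,"rz":-1,"x":0.25,"y":-0.2,"z":0,"jaw":-1},{"rx":0,"ry":0,"rz":-1,"x":0.25,"y":-0.2,"z":0,"jaw":-1},{"rx":0,"ry":0,"rz":-1,"x":0.25,"y":-0.2,"z":0,"jaw":-1},{"rx":0,"ry":0,"rz":-1,"x":0.25,"y":-0.2,"z":0,"jaw":-1},{"rx":0,"ry":0,"rz":-1,"x":0.25,"y":-0.2,"z":0,"jaw":-1},{"rx":0,"ry":0,"rz":-1,"x":0.25,"y":-0.2,"z":0,"jaw":-1}]'
python3 -m jog '[{"rx":0,"ry":0,"rz":-1,"x":0.1,"y":-0.1,"z":0,"jaw":-1},{"rx":0,"ry":0,"rz":-1,"x":0.1,"y":-0.1,"z":0,"jaw":-1},{"rx":0,"ry":0,"rz":-1,"x":0.1,"y":0,"z":0,"jaw":-1},{"rx":0,"ry":0,"rz":-1,"x":0,"y":0,"z":0,"jaw":-1},{"rx":0,"ry":0,"rz":-1,"x":0,"y":0,"z":0,"jaw":-1},{"rx":0,"ry":0,"rz":0,"x":0,"y":0,"z":0,"jaw":-1}]'
python3 -c "
from h import *
save('scene','s3',(150,390,100,280))"
```

```text
clock: 5.95
tcp_pos: [0.3944, 0.1968, 0.1096]
orientation: [1.269, 2.874, 0.001]
contact_force: [-0.2, 0.9, -1.5]
grip_width: 0.0108
gripper_force: 78.3
clock: 6.95
tcp_pos: [0.5144, 0.1012, 0.1096]
orientation: [-2.819, -1.385, -0.001]
contact_force: [0.2, 0.3, -0.7]
grip_width: 0.0111
gripper_force: 78.3
clock: 7.7
tcp_pos: [0.5321, 0.0897, 0.1095]
orientation: [-3.14, -0.076, -0.0]
contact_force: [0.0, 0.6, -1.7]
grip_width: 0.0109
gripper_force: 81.0
```

View pics/s3.png

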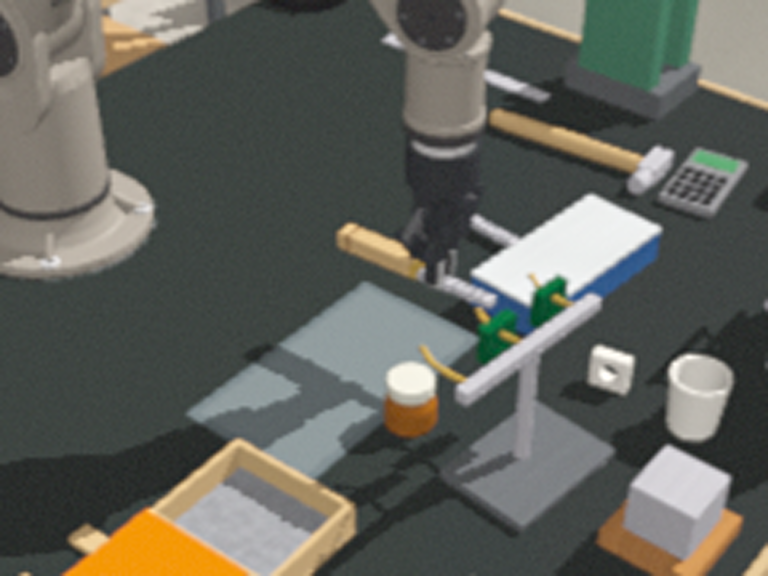

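File0 is level and turned end for end, with its blade towards the stand. I'll lay it down and regrip it by the handle.

```bash
python3 -m jog '[{"rx":0,"ry":0,"rz":0,"x":0,"y":0,"z":-0.6,"jaw":-1},{"rx":0,"ry":0,"rz":0,"x":0,"y":0,"z":-0.6,"jaw":-1},{"rx":0,"ry":0,"rz":0,"x":0,"y":0,"z":-0.35,"jaw":-1},{"rx":0,"ry":0,"rz":0,"x":0,"y":0,"z":-0.2,"jaw":-1},{"rx":0,"ry":0,"rz":0,"x":0,"y":0,"z":0,"jaw":-1},{"rx":0,"ry":0,"rz":0,"x":0,"y":0,"z":0,"jaw":0.1},{"rx":0,"ry":0,"rz":0,"x":0,"y":0,"z":0,"jaw":0.1},{"rx":0,"ry":0,"rz":0,"x":0,"y":0,"z":0.3,"jaw":0.1}]'
python3 -m jog '[{"rx":0,"ry":0,"rz":0,"x":0,"y":0,"z":0.5,"jaw":0.1},{"rx":0,"ry":0,"rz":0,"x":-0.4,"y":0,"z":0.2,"jaw":0.1},{"rx":0,"ry":0,"rz":0,"x":-0.5,"y":0,"z":0,"jaw":0.1},{"rx":0,"ry":0,"rz":0,"x":-0.45,"y":-0.05,"z":0,"jaw":0.1},{"rx":0,"ry":0,"rz":0,"x":0,"y":0,"z":0,"jaw":0.1}]'
python3 -c "
from h import *
save('scene','s4',(200,380,130,265),4.2)"
```

```text
clock: 8.75
tcp_pos: [0.5315, 0.0889, 0.022]
orientation: [3.14, 0.074, -0.003]
contact_force: [-0.8, -0.4, 1.3]
grip_width: 0.047
gripper_force: 0.0
clock: 9.38
tcp_pos: [0.4496, 0.0857, 0.065]
orientation: [3.14, 0.074, -0.001]
contact_force: [1.4, -0.0, -0.5]
grip_width: 0.0468
gripper_force: 0.0
```

View pics/s4.png

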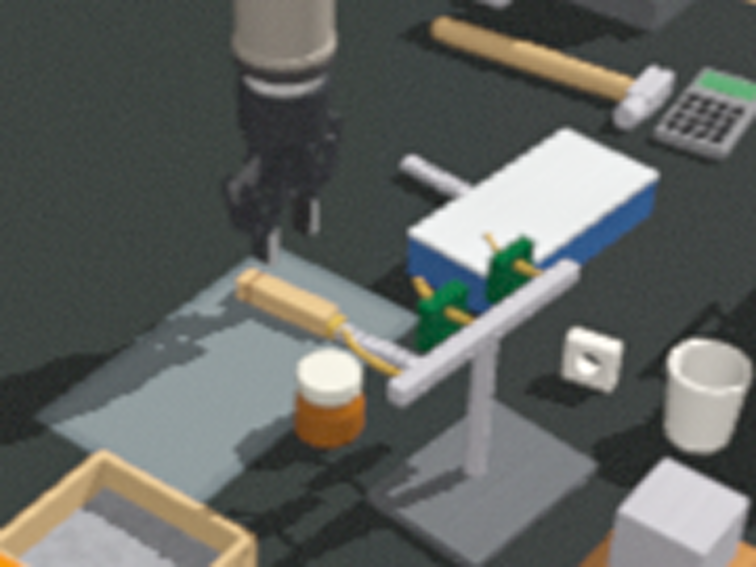

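The file lies on the mat with its handle from (248,280) to (335,325). I'll compare that with the TCP.

```bash
python3 -c "
from h import *
for u,v,z in [(250,277,.022),(334,318,.022),(330,342,0),(238,293,0),(418,362,.007)]: print(bp('scene',(200+u/4.2-.38,130+v/4.2-.38),z))
p=proj('scene',get_obs()['tcp_pos']);print((p-[200,130])*4.2)
a=cv2.cvtColor(grab_frame('top'),cv2.COLOR_RGB2BGR)
cv2.imwrite('pics/t5.png',cv2.resize(a[150:260,210:320],None,fx=5,fy=5,interpolation=cv2.INTER_CUBIC))"
```

```text
[0.41257367 0.08004136 0.022     ]
[0.50423756 0.08214792 0.022     ]
[ 5.05329827e-01  7.57421648e-02 -1.11022302e-16]
[0.4008311 0.0769719 0.       ]
[0.5837334  0.09546703 0.007     ]
[287.15755159 250.02943444]
```

View pics/t5.png

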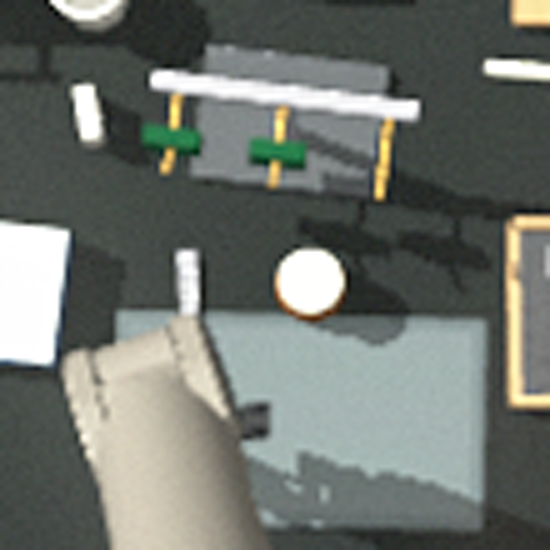

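The blade tip is at (187,250), and the handle's centre is about (0.457, 0.083), almost under the tool. I'll grip the handle.

```bash
python3 -m jog '[{"rx":0,"ry":0,"rz":0,"x":0.1,"y":-0.04,"z":-0.5,"jaw":0.1},{"rx":0,"ry":0,"rz":0,"x":0,"y":0,"z":-0.3,"jaw":0.1},{"rx":0,"ry":0,"rz":0,"x":0,"y":0,"z":-0.2,"jaw":0.1},{"rx":0,"ry":0,"rz":0,"x":0,"y":0,"z":0,"jaw":-1},{"rx":0,"ry":0,"rz":0,"x":0,"y":0,"z":0,"jaw":-1},{"rx":0,"ry":0,"rz":0,"x":0,"y":0,"z":0,"jaw":-1},{"rx":0,"ry":0,"rz":0,"x":0,"y":0,"z":0,"jaw":-1}]' 90
python3 -c "
from h import *
for u,v in [(188,250),(191,310)]: print(bp('top',(210+u/5-.4,150+v/5-.4),.009))"
```

```text
clock: 10.35
tcp_pos: [0.4575, 0.0837, 0.0043]
orientation: [-3.141, -0.073, -0.001]
contact_force: [-1.0, -0.3, 0.2]
grip_width: 0.0218
gripper_force: 88.0
[0.60190717 0.09002832 0.009     ]
[0.55301926 0.08601746 0.009     ]
```

The tip is 144.5 mm ahead of the TCP and the file points about 2.6° off the x axis. I'll carry it to the far sleeve.

```bash
python3 -m jog '[{"rx":0,"ry":0,"rz":0,"x":0,"y":0,"z":0.3,"jaw":-1},{"rx":0,"ry":0,"rz":0,"x":0,"y":0,"z":0.7,"jaw":-1},{"rx":0,"ry":0,"rz":0,"x":0,"y":0,"z":0.7,"jaw":-1},{"rx":0,"ry":0,"rz":0,"x":0,"y":-0.5,"z":0,"jaw":-1},{"rx":0,"ry":0,"rz":-0.2,"x":0,"y":-0.7,"z":0,"jaw":-1},{"rx":0,"ry":0,"rz":0,"x":0,"y":-0.7,"z":0,"jaw":-1},{"rx":0,"ry":0,"rz":0,"x":0,"y":-0.7,"z":0,"jaw":-1},{"rx":0,"ry":0,"rz":0,"x":0,"y":-0.7,"z":0,"jaw":-1}]'
python3 -m jog '[{"rx":0,"ry":0,"rz":0,"x":0,"y":-0.7,"z":0,"jaw":-1},{"rx":0,"ry":0,"rz":0,"x":0,"y":-0.7,"z":0,"jaw":-1},{"rx":0,"ry":0,"rz":0,"x":0,"y":-0.7,"z":0,"jaw":-1},{"rx":0,"ry":0,"rz":0,"x":-0.5,"y":-0.7,"z":0,"jaw":-1},{"rx":0,"ry":0,"rz":0,"x":-0.5,"y":-0.7,"z":0,"jaw":-1},{"rx":0,"ry":0,"rz":0,"x":-0.5,"y":-0.7,"z":0,"jaw":-1},{"rx":0,"ry":0,"rz":0,"x":-0.5,"y":-0.5,"z":0,"jaw":-1},{"rx":0,"ry":0,"rz":0,"x":-0.2,"y":-0.3,"z":0,"jaw":-1}]'
python3 -m jog '[{"rx":0,"ry":0,"rz":0,"x":0,"y":0,"z":-0.5,"jaw":-1},{"rx":0,"ry":0,"rz":0,"x":0,"y":0,"z":-0.5,"jaw":-1},{"rx":0,"ry":0,"rz":0,"x":0,"y":0,"z":-0.3,"jaw":-1},{"rx":0,"ry":0,"rz":0,"x":0,"y":0,"z":0,"jaw":-1}]'
python3 -c "
from h import *
a=cv2.cvtColor(grab_frame('top'),cv2.COLOR_RGB2BGR)
cv2.imwrite('pics/t6.png',cv2.resize(a[170:290,310:430],None,fx=5,fy=5,interpolation=cv2.INTER_CUBIC))"
```

```text
clock: 11.35
tcp_pos: [0.4571, -0.1157, 0.1062]
orientation: [3.141, 0.018, 0.001]
contact_force: [0.5, 0.3, -0.7]
grip_width: 0.0219
gripper_force: 88.2
clock: 12.35
tcp_pos: [0.3225, -0.4161, 0.106]
orientation: [3.141, 0.013, -0.001]
contact_force: [-0.2, 0.8, -1.1]
grip_width: 0.022
gripper_force: 88.1
clock: 12.85
tcp_pos: [0.3247, -0.4136, 0.027]
orientation: [-3.14, -0.019, 0.003]
contact_force: [0.5, 0.7, -1.0]
grip_width: 0.0221
gripper_force: 88.1
```

View pics/t6.png

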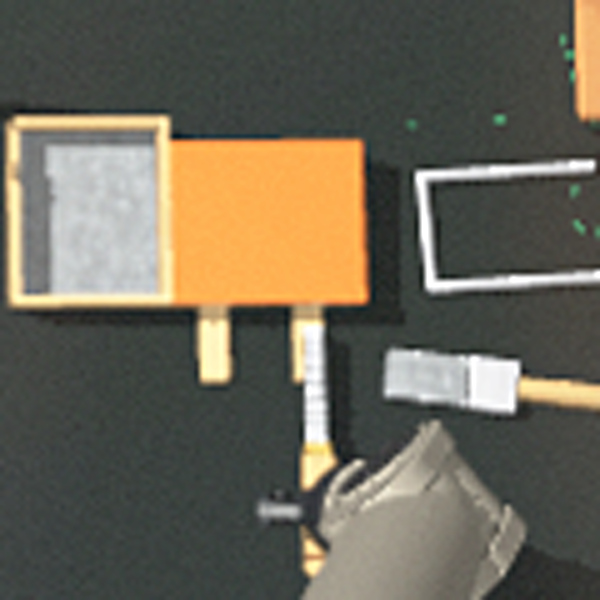

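The blade tip at (314,322) lines up with the tongue at (309,345) once I allow for parallax, and the brush is clear. I'll lower it and slide it in.

```bash
python3 -m jog '[{"rx":0,"ry":0,"rz":0,"x":0,"y":0,"z":-0.17,"jaw":-1},{"rx":0,"ry":0,"rz":0,"x":0.3,"y":0,"z":0,"jaw":-1},{"rx":0,"ry":0,"rz":0,"x":0.3,"y":0.01,"z":0,"jaw":-1},{"rx":0,"ry":0,"rz":0,"x":0.3,"y":0.01,"z":0,"jaw":-1},{"rx":0,"ry":0,"rz":0,"x":0.3,"y":0.01,"z":0,"jaw":-1},{"rx":0,"ry":0,"rz":0,"x":0.3,"y":0,"z":0,"jaw":-1},{"rx":0,"ry":0,"rz":0,"x":0.3,"y":0,"z":0,"jaw":-1},{"rx":0,"ry":0,"rz":0,"x":0.26,"y":0,"z":0,"jaw":-1}]'
python3 -m jog '[{"rx":0,"ry":0,"rz":0,"x":0,"y":0,"z":-0.06,"jaw":-1},{"rx":0,"ry":0,"rz":0,"x":0,"y":0,"z":0,"jaw":-1}]'
```

```text
clock: 13.9
tcp_pos: [0.4502, -0.4125, 0.0177]
orientation: [3.142, 0.019, 0.0]
contact_force: [0.7, 0.4, -1.1]
grip_width: 0.0216
gripper_force: 88.1
clock: 14.15
tcp_pos: [0.4477, -0.4124, 0.0135]
orientation: [-3.141, -0.018, 0.003]
contact_force: [-1.1, -1.0, -1.5]
grip_width: 0.0219
gripper_force: 88.1
```

Released position is correct. I'll open gently, rise, and go back to the rack for the second file (tool turned +176°).

```bash
python3 -m jog '[{"rx":0,"ry":0,"rz":0,"x":0,"y":0,"z":-0.02,"jaw":-0.2},{"rx":0,"ry":0,"rz":0,"x":0,"y":0,"z":0,"jaw":-0.2},{"rx":0,"ry":0,"rz":0,"x":0,"y":0,"z":0,"jaw":-0.2},{"rx":0,"ry":0,"rz":0,"x":0,"y":0,"z":0.4,"jaw":-0.2},{"rx":0,"ry":0,"rz":0,"x":0,"y":0,"z":0.8,"jaw":0},{"rx":0,"ry":0,"rz":0,"x":0,"y":0,"z":0.8,"jaw":0},{"rx":0,"ry":0,"rz":0,"x":0,"y":0.5,"z":0.8,"jaw":0},{"rx":0,"ry":0,"rz":0.6,"x":0,"y":0.7,"z":0.3,"jaw":0}]'
python3 -m jog '[{"rx":0,"ry":0,"rz":1,"x":0.1,"y":0.7,"z":0,"jaw":0.1},{"rx":0,"ry":0,"rz":1,"x":0.1,"y":0.7,"z":0,"jaw":0.1},{"rx":0,"ry":0,"rz":1,"x":0.1,"y":0.7,"z":0,"jaw":0.1},{"rx":0,"ry":0,"rz":1,"x":0,"y":0.7,"z":0,"jaw":0.1},{"rx":0,"ry":0,"rz":1,"x":0,"y":0.7,"z":0,"jaw":0.1},{"rx":0,"ry":0,"rz":1,"x":0,"y":0.7,"z":0,"jaw":0.1},{"rx":0,"ry":0,"rz":1,"x":0,"y":0.7,"z":0,"jaw":0.1},{"rx":0,"ry":0,"rz":1,"x":0,"y":0.7,"z":0,"jaw":0.1}]'
python3 -m jog '[{"rx":0,"ry":0,"rz":1,"x":0,"y":0.7,"z":0,"jaw":0.1},{"rx":0,"ry":0,"rz":1,"x":0,"y":0.7,"z":0,"jaw":0.1},{"rx":0,"ry":0,"rz":1,"x":0,"y":0.7,"z":0,"jaw":0.1},{"rx":0,"ry":0,"rz":1,"x":0,"y":0.7,"z":0,"jaw":0.1},{"rx":0,"ry":0,"rz":1,"x":0,"y":0,"z":0,"jaw":0.1},{"rx":0,"ry":0,"rz":1,"x":0,"y":0,"z":0,"jaw":0.1},{"rx":0,"ry":0,"rz":1,"x":0,"y":0,"z":0,"jaw":0.1},{"rx":0,"ry":0,"rz":1,"x":0,"y":0,"z":0,"jaw":0.1}]'
python3 -c "
from h import *
a=cv2.cvtColor(grab_frame('top'),cv2.COLOR_RGB2BGR)
cv2.imwrite('pics/t7.png',cv2.resize(a[130:280,150:400],None,fx=3.2,fy=3.2,interpolation=cv2.INTER_CUBIC))"
```

```text
clock: 15.15
tcp_pos: [0.4499, -0.3418, 0.2023]
orientation: [3.133, 0.182, 0.007]
contact_force: [1.0, 1.2, -0.2]
grip_width: 0.0427
gripper_force: 0.0
clock: 16.15
tcp_pos: [0.4667, -0.0034, 0.1992]
orientation: [2.279, 2.162, 0.001]
contact_force: [0.2, 0.6, -0.1]
grip_width: 0.0467
gripper_force: 0.0
clock: 17.15
tcp_pos: [0.4668, 0.1632, 0.199]
orientation: [0.356, 3.121, -0.0]
contact_force: [-0.7, -0.4, -0.8]
grip_width: 0.0474
gripper_force: 0.0
```

View pics/t7.png

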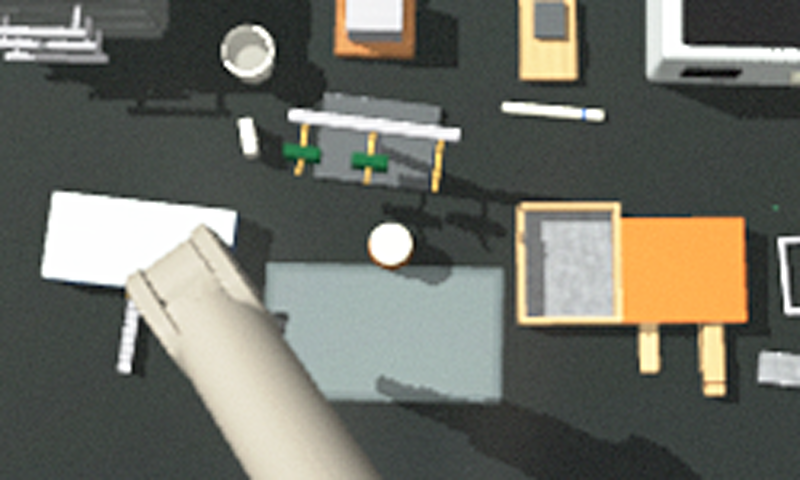

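File0 is seated, with its handle end at (714,395). The red file hasn't moved, and its tip is at (124,372). I'll grip its blade the same way.

```bash
python3 -m jog '[{"rx":0,"ry":0,"rz":0.76,"x":0.1,"y":0.6,"z":0,"jaw":0.1},{"rx":0,"ry":0,"rz":0,"x":0,"y":0.7,"z":0,"jaw":0.1},{"rx":0,"ry":0,"rz":0,"x":0,"y":0.7,"z":-0.3,"jaw":0.1},{"rx":0,"ry":0,"rz":0,"x":0,"y":0.48,"z":-0.6,"jaw":0.1},{"rx":0,"ry":0,"rz":0,"x":0,"y":0,"z":-0.8,"jaw":0.1},{"rx":0,"ry":0,"rz":0,"x":0,"y":0,"z":-0.5,"jaw":0.1},{"rx":0,"ry":0,"rz":0,"x":0,"y":0,"z":0,"jaw":0.1}]'
```

```text
clock: 18.08
tcp_pos: [0.4715, 0.311, 0.0649]
orientation: [-0.16, -3.134, 0.005]
contact_force: [-0.6, -0.6, 1.1]
grip_width: 0.0471
gripper_force: 0.0
```

```bash
python3 -m jog '[{"rx":0,"ry":0,"rz":0,"x":0,"y":0,"z":-0.5,"jaw":0.1},{"rx":0,"ry":0,"rz":0,"x":0,"y":0,"z":-0.3,"jaw":0.1},{"rx":0,"ry":0,"rz":0,"x":0,"y":0,"z":-0.17,"jaw":0.1},{"rx":0,"ry":0,"rz":0,"x":0,"y":0,"z":0,"jaw":0.1},{"rx":0,"ry":0,"rz":0,"x":0,"y":0,"z":0,"jaw":-1},{"rx":0,"ry":0,"rz":0,"x":0,"y":0,"z":0,"jaw":-1},{"rx":0,"ry":0,"rz":0,"x":0,"y":0,"z":0,"jaw":-1},{"rx":0,"ry":0,"rz":0,"x":0,"y":0,"z":0,"jaw":-1}]' 80
```

```text
clock: 19.08
tcp_pos: [0.4733, 0.3126, 0.0093]
orientation: [0.157, 3.137, 0.001]
contact_force: [0.0, 0.6, 4.2]
grip_width: 0.0112
gripper_force: 79.0
```

```bash
python3 -m jog '[{"rx":0,"ry":0,"rz":0,"x":-0.2,"y":0.02,"z":0.06,"jaw":-1},{"rx":0,"ry":0,"rz":0,"x":-0.3,"y":0.03,"z":0,"jaw":-1},{"rx":0,"ry":0,"rz":0,"x":-0.3,"y":0.03,"z":0,"jaw":-1},{"rx":0,"ry":0,"rz":0,"x":-0.3,"y":0.03,"z":0,"jaw":-1},{"rx":0,"ry":0,"rz":0,"x":-0.3,"y":0.03,"z":0,"jaw":-1},{"rx":0,"ry":0,"rz":0,"x":-0.3,"y":0.03,"z":0,"jaw":-1},{"rx":0,"ry":0,"rz":0,"x":-0.3,"y":0.02,"z":0,"jaw":-1},{"rx":0,"ry":0,"rz":0,"x":0,"y":0,"z":0,"jaw":-1}]'
python3 -m jog '[{"rx":0,"ry":0,"rz":0,"x":-0.1,"y":0.01,"z":0.2,"jaw":-1},{"rx":0,"ry":0,"rz":0,"x":0,"y":0,"z":0.5,"jaw":-1},{"rx":0,"ry":0,"rz":0,"x":0,"y":0,"z":0.6,"jaw":-1},{"rx":0,"ry":0,"rz":-0.6,"x":0,"y":0,"z":0.3,"jaw":-1},{"rx":0,"ry":0,"rz":-0.9,"x":0.2,"y":-0.3,"z":0,"jaw":-1},{"rx":0,"ry":0,"rz":-0.9,"x":0.2,"y":-0.3,"z":0,"jaw":-1},{"rx":0,"ry":0,"rz":-0.9,"x":0.2,"y":-0.3,"z":0,"jaw":-1},{"rx":0,"ry":0,"rz":-0.9,"x":0.2,"y":-0.3,"z":0,"jaw":-1}]'
python3 -m jog '[{"rx":0,"ry":0,"rz":-1,"x":0.25,"y":-0.3,"z":0,"jaw":-1},{"rx":0,"ry":0,"rz":-1,"x":0.25,"y":-0.3,"z":0,"jaw":-1},{"rx":0,"ry":0,"rz":-1,"x":0.25,"y":-0.3,"z":0,"jaw":-1},{"rx":0,"ry":0,"rz":-1,"x":0.25,"y":-0.3,"z":0,"jaw":-1},{"rx":0,"ry":0,"rz":-1,"x":0.25,"y":-0.3,"z":0,"jaw":-1},{"rx":0,"ry":0,"rz":-1,"x":0.25,"y":-0.3,"z":0,"jaw":-1},{"rx":0,"ry":0,"rz":-1,"x":0.25,"y":-0.3,"z":0,"jaw":-1},{"rx":0,"ry":0,"rz":-1,"x":0.25,"y":-0.3,"z":0,"jaw":-1}]'
python3 -m jog '[{"rx":0,"ry":0,"rz":-1,"x":0.1,"y":-0.15,"z":0,"jaw":-1},{"rx":0,"ry":0,"rz":-1,"x":0.1,"y":-0.15,"z":0,"jaw":-1},{"rx":0,"ry":0,"rz":-1,"x":0,"y":0,"z":0,"jaw":-1},{"rx":0,"ry":0,"rz":-1,"x":0,"y":0,"z":0,"jaw":-1},{"rx":0,"ry":0,"rz":-1,"x":0,"y":0,"z":0,"jaw":-1},{"rx":0,"ry":0,"rz":0,"x":0,"y":0,"z":0,"jaw":-1}]'
python3 -c "
from h import *
save('scene','s8',(150,390,100,280))"
```

```text
clock: 20.08
tcp_pos: [0.3512, 0.3238, 0.0124]
orientation: [-0.153, -3.137, 0.001]
contact_force: [0.5, 0.2, -1.3]
grip_width: 0.0111
gripper_force: 78.4
clock: 21.08
tcp_pos: [0.3958, 0.2517, 0.1092]
orientation: [1.28, 2.869, 0.002]
contact_force: [-0.1, 0.0, -0.7]
grip_width: 0.0111
gripper_force: 78.5
clock: 22.08
tcp_pos: [0.5158, 0.1077, 0.1092]
orientation: [-2.824, -1.375, -0.002]
contact_force: [0.1, 0.1, -1.1]
grip_width: 0.0111
gripper_force: 78.5
clock: 22.82
tcp_pos: [0.5273, 0.0904, 0.109]
orientation: [-3.14, -0.064, -0.001]
contact_force: [0.4, -0.2, -1.5]
grip_width: 0.0112
gripper_force: 78.4
```

View pics/s8.png

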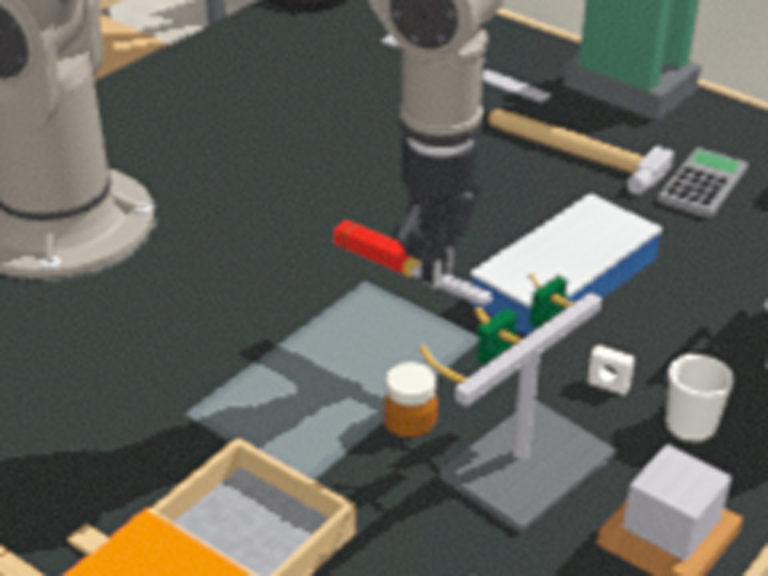

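The red file is held level and turned, with its handle at (370,245). I'll lay it down the same way, then check it by colour segmentation.

```bash
python3 -m jog '[{"rx":0,"ry":0,"rz":0,"x":0,"y":0,"z":-0.6,"jaw":-1},{"rx":0,"ry":0,"rz":0,"x":0,"y":0,"z":-0.6,"jaw":-1},{"rx":0,"ry":0,"rz":0,"x":0,"y":0,"z":-0.35,"jaw":-1},{"rx":0,"ry":0,"rz":0,"x":0,"y":0,"z":-0.2,"jaw":-1},{"rx":0,"ry":0,"rz":0,"x":0,"y":0,"z":0,"jaw":-1},{"rx":0,"ry":0,"rz":0,"x":0,"y":0,"z":0,"jaw":0.1},{"rx":0,"ry":0,"rz":0,"x":0,"y":0,"z":0,"jaw":0.1},{"rx":0,"ry":0,"rz":0,"x":0,"y":0,"z":0.3,"jaw":0.1}]'
python3 -m jog '[{"rx":0,"ry":0,"rz":0,"x":0,"y":0,"z":0.5,"jaw":0.1},{"rx":0,"ry":0,"rz":0,"x":-0.4,"y":0,"z":0.2,"jaw":0.1},{"rx":0,"ry":0,"rz":0,"x":-0.45,"y":-0.05,"z":0,"jaw":0.1},{"rx":0,"ry":0,"rz":0,"x":-0.4,"y":-0.05,"z":0,"jaw":0.1},{"rx":0,"ry":0,"rz":0,"x":0,"y":0,"z":0,"jaw":0.1}]'
cat > red.py <<'E'
from h import *
hsv=cv2.cvtColor(grab_frame('scene'),cv2.COLOR_RGB2HSV)
m=(((hsv[...,0]<6)|(hsv[...,0]>174))&(hsv[...,1]>150)&(hsv[...,2]>90)).astype('uint8')
n,l,s,c=cv2.connectedComponentsWithStats(m)
for i in range(1,n):
    if s[i,4]>40:
        v,u=np.nonzero(l==i);P=np.array([bp('scene',q,.016)[:2] for q in zip(u,v)])
        w,V=np.linalg.eigh(np.cov(P.T)); d=V[:,1]*np.sign(V[0,1]); t=(P-P.mean(0))@d
        print(s[i],P.mean(0),'dir deg',np.degrees(np.arctan2(d[1],d[0])),'extent',t.min(),t.max())
E
python3 red.py
```

```text
clock: 23.88
tcp_pos: [0.5261, 0.0901, 0.0214]
orientation: [3.14, 0.063, -0.003]
contact_force: [0.1, 0.4, 0.4]
grip_width: 0.0466
gripper_force: 0.0
clock: 24.5
tcp_pos: [0.4507, 0.084, 0.0644]
orientation: [-3.141, -0.063, 0.0]
contact_force: [1.3, 0.1, 0.0]
grip_width: 0.0468
gripper_force: 0.0
[ 40   0  14  26 166] [-2.47513197  0.83440111] dir deg -24.187925151705503 extent -0.4238822459022745 0.3918093273169128
[256 193  22  15 158] [0.44342277 0.08149527] dir deg -1.1904993881481925 extent -0.05102779489484675 0.048152125189369954
```

```bash
python3 -m jog '[{"rx":0,"ry":0,"rz":0,"x":0,"y":0,"z":-0.5,"jaw":0.1},{"rx":0,"ry":0,"rz":0,"x":0,"y":0,"z":-0.3,"jaw":0.1},{"rx":0,"ry":0,"rz":0,"x":0,"y":0,"z":-0.2,"jaw":0.1},{"rx":0,"ry":0,"rz":0,"x":0,"y":0,"z":0,"jaw":-1},{"rx":0,"ry":0,"rz":0,"x":0,"y":0,"z":0,"jaw":-1},{"rx":0,"ry":0,"rz":0,"x":0,"y":0,"z":0,"jaw":-1},{"rx":0,"ry":0,"rz":0,"x":0,"y":0,"z":0,"jaw":-1}]' 90
python3 -c "
from h import *
a=grab_frame('top');cv2.imwrite('pics/t9.png',cv2.cvtColor(a,cv2.COLOR_RGB2BGR))
g=a.min(2).astype(int)
# tip: bright blade profile along column near expected x
for X in np.arange(.56,.625,.005):
    u,v=proj('top',np.array([X,.088,.009])); u=int(round(u));v=int(round(v)); print(round(X,3),v,g[v,u-3:u+4])"
```

```text
clock: 25.42
tcp_pos: [0.4522, 0.0843, 0.0037]
orientation: [-3.141, -0.062, -0.001]
contact_force: [-1.0, -0.0, 2.2]
grip_width: 0.0223
gripper_force: 88.2
0.56 210 [ 63  58 199 240 243 188  47]
0.565 209 [ 68  76 190 228 237 179  36]
0.57 207 [ 63  99 203 231 234 164  38]
0.575 206 [ 62 100 212 242 246 179  29]
0.58 205 [ 99 221 245 242 176  32  47]
0.585 204 [ 93 214 235 236 179  38  56]
0.59 203 [ 98 231 253 255 231  33  57]
0.595 201 [ 82 120 140 162 126  61  64]
0.6 200 [65 59 61 58 63 59 67]
0.605 199 [63 70 68 64 66 65 67]
0.61 198 [67 70 66 65 72 69 63]
0.615 196 [67 68 67 65 57 61 68]
0.62 195 [64 67 66 67 67 64 66]
```

```bash
python3 -m jog '[{"rx":0,"ry":0,"rz":0,"x":0,"y":0,"z":0.3,"jaw":-1},{"rx":0,"ry":0,"rz":0,"x":0,"y":0,"z":0.7,"jaw":-1},{"rx":0,"ry":0,"rz":0,"x":0,"y":0,"z":0.7,"jaw":-1},{"rx":0,"ry":0,"rz":0,"x":0,"y":-0.5,"z":0,"jaw":-1},{"rx":0,"ry":0,"rz":-0.14,"x":0,"y":-0.7,"z":0,"jaw":-1},{"rx":0,"ry":0,"rz":0,"x":0,"y":-0.7,"z":0,"jaw":-1},{"rx":0,"ry":0,"rz":0,"x":0,"y":-0.7,"z":0,"jaw":-1},{"rx":0,"ry":0,"rz":0,"x":0,"y":-0.7,"z":0,"jaw":-1}]'
python3 -m jog '[{"rx":0,"ry":0,"rz":0,"x":0,"y":-0.7,"z":0,"jaw":-1},{"rx":0,"ry":0,"rz":0,"x":-0.2,"y":-0.7,"z":0,"jaw":-1},{"rx":0,"ry":0,"rz":0,"x":-0.4,"y":-0.7,"z":0,"jaw":-1},{"rx":0,"ry":0,"rz":0,"x":-0.5,"y":-0.7,"z":0,"jaw":-1},{"rx":0,"ry":0,"rz":0,"x":-0.5,"y":-0.5,"z":0,"jaw":-1},{"rx":0,"ry":0,"rz":0,"x":-0.4,"y":-0.35,"z":0,"jaw":-1},{"rx":0,"ry":0,"rz":0,"x":-0.1,"y":-0.1,"z":0,"jaw":-1},{"rx":0,"ry":0,"rz":0,"x":0,"y":0,"z":0,"jaw":-1}]'
python3 -m jog '[{"rx":0,"ry":0,"rz":0,"x":0,"y":0,"z":-0.5,"jaw":-1},{"rx":0,"ry":0,"rz":0,"x":0,"y":0,"z":-0.5,"jaw":-1},{"rx":0,"ry":0,"rz":0,"x":0,"y":0,"z":-0.3,"jaw":-1},{"rx":0,"ry":0,"rz":0,"x":0,"y":0,"z":0,"jaw":-1}]'
python3 -c "
from h import *
a=cv2.cvtColor(grab_frame('top'),cv2.COLOR_RGB2BGR);cv2.imwrite('pics/t10.png',a)
g=a.min(2).astype(int); 
for X in np.arange(.385,.485,.01):
    u,v=proj('top',np.array([X,-.337,.03])); u=int(round(u));v=int(round(v)); print(round(X,3),u,v,g[v,u-5:u+6])"
```

```text
clock: 26.48
tcp_pos: [0.4517, -0.115, 0.1055]
orientation: [-3.141, -0.024, -0.0]
contact_force: [0.0, 0.7, -0.3]
grip_width: 0.0219
gripper_force: 88.0
clock: 27.48
tcp_pos: [0.3261, -0.3386, 0.1053]
orientation: [-3.141, -0.023, -0.0]
contact_force: [0.4, -0.1, -0.9]
grip_width: 0.0223
gripper_force: 88.0
clock: 27.98
tcp_pos: [0.3265, -0.337, 0.0262]
orientation: [-3.139, -0.028, 0.003]
contact_force: [-0.4, -0.9, -1.4]
grip_width: 0.0218
gripper_force: 88.0
0.385 353 256 [ 60  60  57  88 235 250 252 176  40  39  37]
0.395 353 253 [ 61  58  55 141 242 250 254 176  33  44  43]
0.405 353 251 [ 64  59  50 112 223 237 241 156  26  36  37]
0.415 353 248 [ 56  60  52 139 210 225 235 156  23  37  43]
0.425 353 246 [ 63  56  86 167 223 227 249 178  27  38  41]
0.435 353 243 [ 58  61 166 222 219 218 244 180  46  40  38]
0.445 353 241 [ 54  77 165 243 244 241 235 150  44  36  42]
0.455 353 238 [ 46  96 169 230 238 241 245 159  36  28  39]
0.465 353 236 [ 50  94 169 238 245 247 247 167  50  49  64]
0.475 353 233 [ 38  55 106 119 112 117 120  82  44  32  33]
```

The blade is centred on the sleeve axis (y≈-0.337), with its tip at x≈0.468. I'll insert it.

```bash
python3 -m jog '[{"rx":0,"ry":0,"rz":0,"x":0,"y":0,"z":-0.16,"jaw":-1},{"rx":0,"ry":0,"rz":0,"x":0.3,"y":0,"z":0,"jaw":-1},{"rx":0,"ry":0,"rz":0,"x":0.3,"y":0.01,"z":0,"jaw":-1},{"rx":0,"ry":0,"rz":0,"x":0.3,"y":0.01,"z":0,"jaw":-1},{"rx":0,"ry":0,"rz":0,"x":0.3,"y":0,"z":0,"jaw":-1},{"rx":0,"ry":0,"rz":0,"x":0.3,"y":0,"z":0,"jaw":-1},{"rx":0,"ry":0,"rz":0,"x":0.3,"y":0,"z":0,"jaw":-1},{"rx":0,"ry":0,"rz":0,"x":0.25,"y":0,"z":0,"jaw":-1}]'
python3 -m jog '[{"rx":0,"ry":0,"rz":0,"x":0,"y":0,"z":-0.06,"jaw":-1},{"rx":0,"ry":0,"rz":0,"x":0,"y":0,"z":0,"jaw":-1},{"rx":0,"ry":0,"rz":0,"x":0,"y":0,"z":-0.02,"jaw":-0.2},{"rx":0,"ry":0,"rz":0,"x":0,"y":0,"z":0,"jaw":-0.2},{"rx":0,"ry":0,"rz":0,"x":0,"y":0,"z":0,"jaw":-0.2},{"rx":0,"ry":0,"rz":0,"x":0,"y":0,"z":0.4,"jaw":-0.2},{"rx":0,"ry":0,"rz":0,"x":0,"y":0,"z":0.8,"jaw":0},{"rx":0,"ry":0,"rz":0,"x":0,"y":0,"z":0.8,"jaw":0.3}]'
```

```text
clock: 29.02
tcp_pos: [0.4502, -0.3375, 0.0177]
orientation: [3.141, 0.024, 0.0]
contact_force: [-0.6, 0.2, -0.6]
grip_width: 0.0222
gripper_force: 88.0
clock: 30.02
tcp_pos: [0.4485, -0.3374, 0.1341]
orientation: [-3.141, -0.024, 0.001]
contact_force: [0.7, -0.5, 1.0]
grip_width: 0.0554
gripper_force: 0.0
```

```bash
python3 -m jog '[{"rx":0,"ry":0,"rz":-0.63,"x":0,"y":0.4,"z":0.8,"jaw":0.4},{"rx":0,"ry":0,"rz":0,"x":0.3,"y":0.7,"z":0.6,"jaw":0.4},{"rx":0,"ry":0,"rz":0,"x":0.3,"y":0.7,"z":0.2,"jaw":0.4},{"rx":0,"ry":0,"rz":0,"x":0.3,"y":0.7,"z":0,"jaw":0.4}]'
python3 -c "
from h import *
hsv=cv2.cvtColor(grab_frame('top'),cv2.COLOR_RGB2HSV)
m=((abs(hsv[...,0].astype(int)-70)<18)&(hsv[...,1]>120)&(hsv[...,2]>50)).astype('uint8')
n,l,s,c=cv2.connectedComponentsWithStats(m)
for i in range(1,n):
    if s[i,4]>15 and 215<c[i][0]<300: print(s[i],c[i],bp('top',c[i],.1635))"
```

```text
clock: 30.52
tcp_pos: [0.504, -0.1865, 0.2307]
orientation: [3.138, -0.149, 0.005]
contact_force: [0.8, -0.6, 0.3]
grip_width: 0.0597
gripper_force: 0.0
[238 175  12   6  50] [243.66 177.4 ] [0.66428452 0.0958332  0.1635    ]
[260 178  11   6  44] [265.29545455 180.29545455] [0.65528405 0.01471807 0.1635    ]
```

```bash
python3 -m jog '[{"rx":0,"ry":0,"rz":0,"x":0.6,"y":0.7,"z":0,"jaw":0.4},{"rx":0,"ry":0,"rz":0,"x":0.6,"y":0.8,"z":0,"jaw":0.4},{"rx":0,"ry":0,"rz":0,"x":0.6,"y":0.8,"z":0,"jaw":0.4},{"rx":0,"ry":0,"rz":0,"x":0.5,"y":0.7,"z":0,"jaw":0.4},{"rx":0,"ry":0,"rz":0,"x":0.24,"y":0.32,"z":-0.2,"jaw":0.4},{"rx":0,"ry":0,"rz":0,"x":0,"y":0,"z":-0.3,"jaw":0.4},{"rx":0,"ry":0,"rz":0,"x":0,"y":0,"z":0,"jaw":0.4}]'
python3 -c "
from h import *
save('scene','s11',(230,350,150,240),6)"
```

```text
clock: 31.45
tcp_pos: [0.6528, 0.0089, 0.1964]
orientation: [3.136, -0.153, -0.008]
contact_force: [-0.3, 0.1, 0.1]
grip_width: 0.0594
gripper_force: 0.0
```

View pics/s11.png

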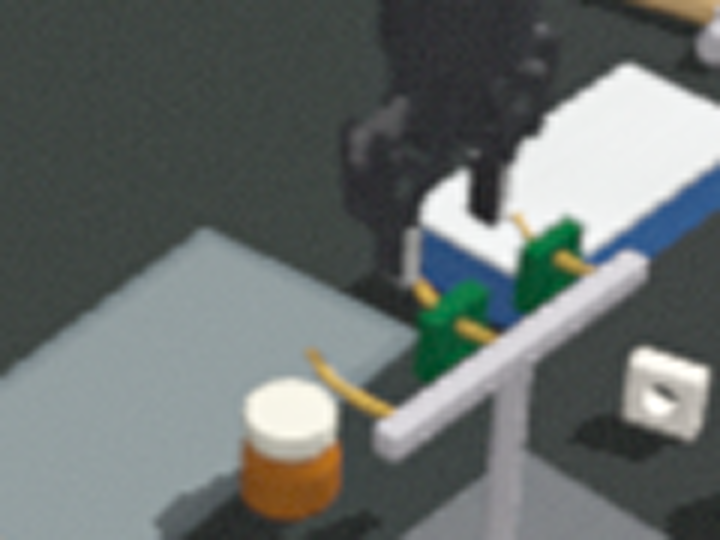

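The fingers straddle the middle blank (at 452,330). The outer blank at (548,265) is clear. I need about 5 mm more in x and y, then I'll go down and grip it gently.

```bash
python3 -m jog '[{"rx":0,"ry":0,"rz":0,"x":0.09,"y":0.1,"z":-0.1,"jaw":0.4},{"rx":0,"ry":0,"rz":0,"x":0,"y":0,"z":-0.4,"jaw":0.4},{"rx":0,"ry":0,"rz":0,"x":0,"y":0,"z":-0.4,"jaw":0.4},{"rx":0,"ry":0,"rz":0,"x":0,"y":0,"z":-0.3,"jaw":0.4},{"rx":0,"ry":0,"rz":0,"x":0,"y":0,"z":0,"jaw":0.4}]'
python3 -m jog '[{"rx":0,"ry":0,"rz":0,"x":0,"y":0,"z":0,"jaw":-0.4},{"rx":0,"ry":0,"rz":0,"x":0,"y":0,"z":0,"jaw":-0.4},{"rx":0,"ry":0,"rz":0,"x":0,"y":0,"z":0,"jaw":-0.4},{"rx":0,"ry":0,"rz":0,"x":0,"y":0,"z":0,"jaw":-0.4}]' 50
```

```text
clock: 32.12
tcp_pos: [0.6598, 0.0174, 0.1256]
orientation: [3.138, -0.149, -0.004]
contact_force: [0.0, -0.3, 0.4]
grip_width: 0.0599
gripper_force: 0.0
clock: 32.62
tcp_pos: [0.6615, 0.0176, 0.1279]
orientation: [-3.138, 0.149, -0.003]
contact_force: [-0.7, -0.4, 4.5]
grip_width: 0.0413
gripper_force: 51.4
```

```bash
python3 -m jog '[{"rx":0,"ry":0,"rz":0,"x":0,"y":0,"z":0.13,"jaw":-0.4},{"rx":0,"ry":0,"rz":0,"x":0,"y":0,"z":0.12,"jaw":-0.4},{"rx":0,"ry":0,"rz":0,"x":0,"y":0,"z":0,"jaw":-0.4}]'
python3 -m jog '[{"rx":0,"ry":0,"rz":0,"x":-0.2,"y":0.02,"z":0,"jaw":-0.4},{"rx":0,"ry":0,"rz":0,"x":-0.25,"y":0.025,"z":0,"jaw":-0.4},{"rx":0,"ry":0,"rz":0,"x":-0.25,"y":0.025,"z":0,"jaw":-0.4},{"rx":0,"ry":0,"rz":0,"x":-0.25,"y":0.025,"z":0,"jaw":-0.4},{"rx":0,"ry":0,"rz":0,"x":-0.1,"y":0.01,"z":0,"jaw":-0.4},{"rx":0,"ry":0,"rz":0,"x":0,"y":0,"z":0,"jaw":-0.4}]'
```

```text
clock: 33.0
tcp_pos: [0.6611, 0.0177, 0.1427]
orientation: [-3.138, 0.149, -0.002]
contact_force: [-0.6, -0.1, -0.5]
grip_width: 0.0414
gripper_force: 51.3
clock: 33.75
tcp_pos: [0.5975, 0.0241, 0.1421]
orientation: [-3.138, 0.148, -0.0]
contact_force: [-0.1, -0.9, -0.3]
grip_width: 0.0415
gripper_force: 51.3
```

The blank is off the hook. I'll carry it to the well.

```bash
python3 -m jog '[{"rx":0,"ry":0,"rz":0,"x":-0.3,"y":0,"z":0.1,"jaw":-0.4},{"rx":0,"ry":0,"rz":0.3,"x":-0.2,"y":-0.4,"z":0.1,"jaw":-0.4},{"rx":0,"ry":0,"rz":0.3,"x":0,"y":-0.7,"z":0,"jaw":-0.4},{"rx":0,"ry":0,"rz":0,"x":0,"y":-0.8,"z":0,"jaw":-0.4},{"rx":0,"ry":0,"rz":0,"x":0,"y":-0.8,"z":0,"jaw":-0.4},{"rx":0,"ry":0,"rz":0,"x":0.1,"y":-0.8,"z":0,"jaw":-0.4},{"rx":0,"ry":0,"rz":0,"x":0.2,"y":-0.6,"z":0,"jaw":-0.4},{"rx":0,"ry":0,"rz":0,"x":0,"y":-0.18,"z":0,"jaw":-0.4}]'
python3 -m jog '[{"rx":0,"ry":0,"rz":0,"x":0,"y":0,"z":-0.6,"jaw":-0.4},{"rx":0,"ry":0,"rz":0,"x":0,"y":0,"z":-0.6,"jaw":-0.4},{"rx":0,"ry":0,"rz":0,"x":0,"y":0,"z":0,"jaw":-0.4}]'
```

```text
clock: 34.75
tcp_pos: [0.5862, -0.2364, 0.154]
orientation: [3.14, 0.01, 0.002]
contact_force: [-0.0, 1.0, -0.7]
grip_width: 0.042
gripper_force: 51.3
clock: 35.12
tcp_pos: [0.5838, -0.2311, 0.0792]
orientation: [-3.139, -0.018, 0.009]
contact_force: [0.8, 0.2, 0.8]
grip_width: 0.0414
gripper_force: 51.2
```

```bash
python3 -m jog '[{"rx":0,"ry":0,"rz":0,"x":0,"y":0,"z":-0.5,"jaw":-0.4},{"rx":0,"ry":0,"rz":0,"x":0,"y":0,"z":-0.35,"jaw":-0.4},{"rx":0,"ry":0,"rz":0,"x":0,"y":0,"z":-0.15,"jaw":-0.4},{"rx":0,"ry":0,"rz":0,"x":0,"y":0,"z":0,"jaw":-0.4},{"rx":0,"ry":0,"rz":0,"x":0,"y":0,"z":0,"jaw":0.2},{"rx":0,"ry":0,"rz":0,"x":0,"y":0,"z":0,"jaw":0.2},{"rx":0,"ry":0,"rz":0,"x":0,"y":0,"z":0.5,"jaw":0.2},{"rx":0,"ry":0,"rz":0,"x":0,"y":0,"z":0.8,"jaw":0.2}]'
python3 -m jog '[{"rx":0,"ry":0,"rz":0,"x":-0.1,"y":0.2,"z":0.9,"jaw":0.4},{"rx":0,"ry":0,"rz":-0.31,"x":-0.1,"y":0.5,"z":0.8,"jaw":0.4},{"rx":0,"ry":0,"rz":-0.31,"x":-0.1,"y":0.8,"z":0.5,"jaw":0.4},{"rx":0,"ry":0,"rz":0,"x":0.1,"y":0.8,"z":0.1,"jaw":0.4},{"rx":0,"ry":0,"rz":0,"x":0.2,"y":0.8,"z":0,"jaw":0.4},{"rx":0,"ry":0,"rz":0,"x":0.4,"y":0.8,"z":0,"jaw":0.4},{"rx":0,"ry":0,"rz":0,"x":0.5,"y":0.8,"z":0,"jaw":0.4},{"rx":0,"ry":0,"rz":0,"x":0.4,"y":0.6,"z":0,"jaw":0.4}]'
python3 -m jog '[{"rx":0,"ry":0,"rz":0,"x":0,"y":0,"z":0,"jaw":0.4},{"rx":0,"ry":0,"rz":0,"x":0,"y":0,"z":0,"jaw":0.4}]'
```

```text
clock: 36.12
tcp_pos: [0.5846, -0.2324, 0.0998]
orientation: [-3.141, -0.016, 0.004]
contact_force: [1.0, -0.3, 0.5]
grip_width: 0.0516
gripper_force: 0.0
clock: 37.12
tcp_pos: [0.6645, 0.088, 0.2386]
orientation: [-3.137, 0.151, -0.002]
contact_force: [0.2, -0.6, -0.4]
grip_width: 0.0599
gripper_force: 0.0
clock: 37.38
tcp_pos: [0.6634, 0.0842, 0.238]
orientation: [3.137, -0.155, -0.0]
contact_force: [0.1, -0.3, 0.2]
grip_width: 0.0599
gripper_force: 0.0
```

```bash
python3 -m jog '[{"rx":0,"ry":0,"rz":0,"x":0.05,"y":0.2,"z":-0.5,"jaw":0.4},{"rx":0,"ry":0,"rz":0,"x":0,"y":0,"z":-0.3,"jaw":0.4},{"rx":0,"ry":0,"rz":0,"x":0,"y":0,"z":0,"jaw":0.4},{"rx":0,"ry":0,"rz":0,"x":0,"y":0,"z":-0.4,"jaw":0.4},{"rx":0,"ry":0,"rz":0,"x":0,"y":0,"z":-0.4,"jaw":0.4},{"rx":0,"ry":0,"rz":0,"x":0,"y":0,"z":-0.25,"jaw":0.4},{"rx":0,"ry":0,"rz":0,"x":0,"y":0,"z":0,"jaw":0.4}]'
python3 -m jog '[{"rx":0,"ry":0,"rz":0,"x":0,"y":0,"z":0,"jaw":-0.4},{"rx":0,"ry":0,"rz":0,"x":0,"y":0,"z":0,"jaw":-0.4},{"rx":0,"ry":0,"rz":0,"x":0,"y":0,"z":0,"jaw":-0.4},{"rx":0,"ry":0,"rz":0,"x":0,"y":0,"z":0,"jaw":-0.4}]' 50
```

```text
clock: 38.25
tcp_pos: [0.6663, 0.0964, 0.1264]
orientation: [3.137, -0.155, -0.002]
contact_force: [-0.4, 0.2, -0.0]
grip_width: 0.0598
gripper_force: 0.0
clock: 38.75
tcp_pos: [0.6676, 0.0971, 0.1281]
orientation: [-3.137, 0.155, -0.003]
contact_force: [0.7, -0.4, 6.7]
grip_width: 0.0412
gripper_force: 51.3
```

```bash
python3 -m jog '[{"rx":0,"ry":0,"rz":0,"x":0,"y":0,"z":0.13,"jaw":-0.4},{"rx":0,"ry":0,"rz":0,"x":0,"y":0,"z":0.12,"jaw":-0.4},{"rx":0,"ry":0,"rz":0,"x":0,"y":0,"z":0,"jaw":-0.4},{"rx":0,"ry":0,"rz":0,"x":-0.2,"y":0.02,"z":0,"jaw":-0.4},{"rx":0,"ry":0,"rz":0,"x":-0.25,"y":0.025,"z":0,"jaw":-0.4},{"rx":0,"ry":0,"rz":0,"x":-0.25,"y":0.025,"z":0,"jaw":-0.4},{"rx":0,"ry":0,"rz":0,"x":-0.25,"y":0.025,"z":0,"jaw":-0.4},{"rx":0,"ry":0,"rz":0,"x":-0.1,"y":0.01,"z":0,"jaw":-0.4}]'
python3 -m jog '[{"rx":0,"ry":0,"rz":0,"x":-0.5,"y":0,"z":0.1,"jaw":-0.4},{"rx":0,"ry":0,"rz":0.3,"x":-0.3,"y":-0.5,"z":0.1,"jaw":-0.4},{"rx":0,"ry":0,"rz":0.3,"x":-0.2,"y":-0.8,"z":0,"jaw":-0.4},{"rx":0,"ry":0,"rz":0,"x":-0.2,"y":-0.8,"z":0,"jaw":-0.4},{"rx":0,"ry":0,"rz":0,"x":-0.1,"y":-0.9,"z":0,"jaw":-0.4},{"rx":0,"ry":0,"rz":0,"x":0,"y":-0.9,"z":0,"jaw":-0.4},{"rx":0,"ry":0,"rz":0,"x":0,"y":-0.9,"z":0,"jaw":-0.4},{"rx":0,"ry":0,"rz":0,"x":0,"y":-0.7,"z":0,"jaw":-0.4}]'
python3 -m jog '[{"rx":0,"ry":0,"rz":0,"x":0,"y":0,"z":-0.3,"jaw":-0.4},{"rx":0,"ry":0,"rz":0,"x":0,"y":0,"z":-0.6,"jaw":-0.4},{"rx":0,"ry":0,"rz":0,"x":0,"y":0,"z":0,"jaw":-0.4}]'
python3 -c "
from h import *
hsv=cv2.cvtColor(grab_frame('scene'),cv2.COLOR_RGB2HSV)
m=((abs(hsv[...,0].astype(int)-70)<18)&(hsv[...,1]>120)&(hsv[...,2]>40)).astype('uint8')
n,l,s,c=cv2.connectedComponentsWithStats(m)
for i in range(1,n):
    if s[i,4]>15 and 190<c[i][0]<330 and 170<c[i][1]<320: print(s[i],c[i],bp('scene',c[i],.03))"
```

```text
clock: 39.75
tcp_pos: [0.6024, 0.1037, 0.1419]
orientation: [-3.138, 0.153, 0.001]
contact_force: [-0.2, -0.5, -0.5]
grip_width: 0.0416
gripper_force: 51.0
clock: 40.75
tcp_pos: [0.5254, -0.2293, 0.1542]
orientation: [3.141, 0.007, 0.001]
contact_force: [2.0, -0.3, -0.7]
grip_width: 0.0415
gripper_force: 50.9
clock: 41.12
tcp_pos: [0.5237, -0.2247, 0.0973]
orientation: [-3.139, -0.012, 0.009]
contact_force: [0.1, 0.1, -0.1]
grip_width: 0.0414
gripper_force: 50.9
[218 226   9  17 100] [221.57 233.38] [ 0.45286733 -0.15691883  0.03      ]
[229 257  11  17 133] [234.05263158 265.05263158] [ 0.57852561 -0.23276805  0.03      ]
```

```bash
python3 -m jog '[{"rx":0,"ry":0,"rz":0,"x":0,"y":-0.1,"z":-0.5,"jaw":-0.4},{"rx":0,"ry":0,"rz":0,"x":0,"y":0,"z":-0.5,"jaw":-0.4},{"rx":0,"ry":0,"rz":0,"x":0,"y":0,"z":-0.2,"jaw":-0.4},{"rx":0,"ry":0,"rz":0,"x":0,"y":0,"z":-0.1,"jaw":-0.4},{"rx":0,"ry":0,"rz":0,"x":0,"y":0,"z":0,"jaw":0.2},{"rx":0,"ry":0,"rz":0,"x":0,"y":0,"z":0,"jaw":0.2},{"rx":0,"ry":0,"rz":0,"x":0,"y":0,"z":0.5,"jaw":0.2},{"rx":0,"ry":0,"rz":0,"x":0,"y":0,"z":0.8,"jaw":0.2}]'
python3 -m jog '[{"rx":0,"ry":0,"rz":0,"x":-0.1,"y":0.3,"z":0.8,"jaw":0.2},{"rx":0,"ry":0,"rz":0,"x":-0.1,"y":0.7,"z":0.5,"jaw":0.2},{"rx":0,"ry":0,"rz":0,"x":0,"y":0.8,"z":0.3,"jaw":0.2},{"rx":0,"ry":0,"rz":0,"x":0,"y":0.8,"z":0,"jaw":0.2},{"rx":0,"ry":0,"rz":0,"x":0,"y":0.8,"z":0,"jaw":0.2},{"rx":0,"ry":0,"rz":0,"x":0,"y":0.8,"z":0,"jaw":0.2},{"rx":0,"ry":0,"rz":0,"x":0,"y":0.6,"z":0,"jaw":0.2},{"rx":0,"ry":0,"rz":0,"x":0,"y":0,"z":0,"jaw":0.2}]'
python3 -c "
from h import *
save('top','tF',(150,400,130,280))
hsv=cv2.cvtColor(grab_frame('scene'),cv2.COLOR_RGB2HSV)
m=((abs(hsv[...,0].astype(int)-70)<18)&(hsv[...,1]>120)&(hsv[...,2]>40)).astype('uint8')
n,l,s,c=cv2.connectedComponentsWithStats(m)
for i in range(1,n):
    if s[i,4]>15 and 190<c[i][0]<330 and 150<c[i][1]<320: print(s[i],c[i],bp('scene',c[i],.03))"
```

```text
clock: 42.18
tcp_pos: [0.5249, -0.2322, 0.1003]
orientation: [-3.141, -0.01, 0.003]
contact_force: [0.5, 0.5, 1.1]
grip_width: 0.0515
gripper_force: 0.0
clock: 43.18
tcp_pos: [0.5138, 0.059, 0.1967]
orientation: [-3.14, -0.019, -0.002]
contact_force: [-0.2, -1.1, 0.4]
grip_width: 0.0511
gripper_force: 0.0
[215 248  12  17 133] [220.08270677 256.10526316] [ 0.52013675 -0.23262431  0.03      ]
[229 257  12  17 134] [234.09701493 265.02985075] [ 0.57856699 -0.23261748  0.03      ]
```

View pics/tF.png

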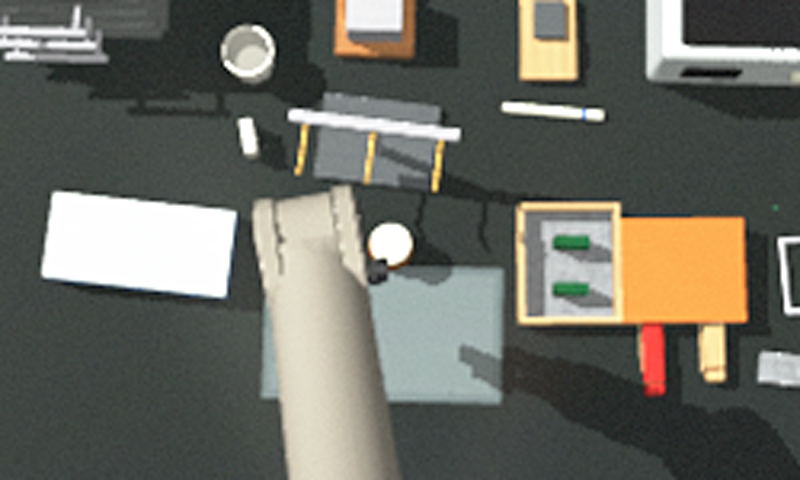

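The final view shows both blanks standing in the well at (571,242) and (571,289), and all three hooks empty. The red handle sticks out at (653,360) and the pale one at (712,352), the latter pushed about 15 mm further in, which is still within limits. The bystanders haven't moved, so I'm handing in.

```bash
python3 -c "
from h import *
for u,v in [(654,396),(713,383)]: print('handle rear',bp('top',(150+u/3.2-.35,130+v/3.2-.35),.02))
print(r.hand_in())"
```

```text
handle rear [ 0.39518871 -0.34209105  0.02      ]
handle rear [ 0.41303491 -0.4154866   0.02      ]
the job is handed in; nothing more can be done
None
```

I handed the job in at about 43 s on the robot clock, but it returned no verdict: by my measurements both files (pale and red) are blade-first in the caddy's sleeves, both green blanks are in the well, and nothing else in the final view had moved.

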